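# Sort the workshop electronics bench

## Robot

A 6-joint arm with a two-finger parallel gripper is mounted at the origin on the work surface. World frame = base frame: x ahead of the robot, y to its left, z up, the work surface at z = 0. Lengths are in m, angles in degrees, forces in N, time in s.
With the tool pointing down it reaches from about 0.275 to 0.75 m from the base axis. Payload 10.2 kg.
Tool frame: the origin (TCP) lies midway between the tips of the shut fingers; the grasp point (between the pads) lies 19 mm behind it; z points along the fingers, y is the line along which they close (so a half turn about z gives the same grasp; the last joint's range is limited). The gripper opens to 88 mm and grips with 3 to 60 N. Pads are 18 mm wide; open, the fingers measure 123 mm over their backs; the gripper's body (75 mm by 187 mm) begins 45 mm behind the grasp point.
Start: joints at [56.127, 17.928, 85.812, -0, 76.261, -12.8], TCP at [0.189, 0.49, 0.239] pointing down, gripper open.
Joint ranges: [-168.41, 168.41], [-55.51, 124.54], [10.69, 146.95], [-70.63, 250.63], [1, 178], [-165.06, 165.06]. Speed limits (degrees/s): [136.94, 136.94, 172.46, 180, 180, 180].

## Interface

Orientations are given as a 3x3 rotation matrix whose columns are the frame's x, y, z axes.
In Python, from plant import sensors, vision, finish_job, outline_of gives the robot as it stands. The module is installed in compiled form; this text tells all that it offers.
- The arm moves only by the tool move_arm, never from a script. Its argument "series" is one flat list of numbers, 4 for each row, row after row: the shift along the tool's x, y, z in m, then the turn about the tool's z in degrees. In form: [x, y, z, twist, x, y, z, twist, ...]. A call has 1 to 12 rows; each row shifts and turns the commanded pose from where the row before left it, along the tool's axes as they then stand; what a row does not reach is not made up. A row lasts 1/8 s, in which the tool goes at most 62.5 mm and 10.7 degrees, less where a joint would pass 70% of its speed; a pose out of reach is approached as far as the arm can. A call is refused whole if a number of a shift passes 0.0625 or a number of a turn 10.7, either way. A call with a gripper value outside its range is refused whole. "fingers" is the opening, from -1 (shut) to 1 (fully open), set as the call begins (left out, the last holds). The fingers move at their own pace and stop on an object; the grip force is fixed at half the most. Time passes only in rows, so rows that do not move let the fingers close. It gives the time, the measured TCP pose, the force, the opening and the grip force at its end, in the units of the state.
- sensors.sense(): the state, without advancing time (a new reading comes with each control period).
- vision.get_image(name): name is "side" or "top" or "wrist"; returns a dict with "img" (480x640x3 uint8, red, green, blue), "range_z" (480x640 float32, m along the optical axis (not along the pixel's ray), 0 where there is no reading), "fx", "fy", "cx", "cy" (pixels), "view" (4x4, takes a point from world to camera coordinates). Camera axes: x right, y up, looking along -z (the intrinsics and any distortion apply to the point x, -y, -z); pixel columns grow to the right and rows downward; lengths in m; the calibration is good to about 2 mm. The wrist camera is an equidistant fisheye: a pixel r from the principal point sees the ray r / f radians off the axis. A picture is of the moment at which its call begins.
- finish_job(): hands the job in; it is judged then, once.
Trained networks look in a picture, given as the dict that the camera call returned (one of the last four; its "shot" number tells which), for a name from the list of things; names that differ only in an ending like _2 or _b are one class to them, and where a whole thing is asked for, a point or a joint stands for the part that bears it (a point fixed in the world has none). Each returns a list of dicts, best first, with "score" (0 to 1); they miss things now and then, are a little off and sometimes report something else, mostly with a low value. They report only what shows in the picture. A call takes as long as a camera call. They do not tell look-alikes from the thing itself.
- outline_of(picture, thing): "region" (480x640 bool, what is visible of it) and "bbox" ([centre column, centre row, width, height] in pixels, round what is visible of it).
The state is a dict: "t": time; "joint_positions": joint angles; "joint_vel": joint speeds; "joint_efforts": joint torques, N m; "position": TCP position; "orientation": TCP orientation; "contact_force": force on the tool from outside, world axes, zero at the start; "wrist_torque": the same for the moment, N m; "grip_width": opening from 0.0 (shut) to 1.0 (fully open); "grip_force": force on a finger pad.
Only numpy, scipy, OpenCV 4.12 (cv2) and the standard library are available. Lean on these libraries where they do the work, as an engineer would, in place of code of your own. Each camera call takes 0.05 s, during which the arm holds its last target. There are 200 camera calls.

## Task

Tidy the bench by kind: lay the loose screwdriver and the loose spanner each in the tray that already holds one of its kind, wholly inside and not sticking up over the rim. Lift the control unit off its sloping stand and set it down gently in the empty bay of the rack, upright on its long thin edge and parallel to the unit already there, standing by itself without leaning. Leave what is already put away in its place and do not push other things about.

Things in the scene. Friction and masses are not known exactly. Their poses are not given: they have to be found in the camera images.
- driver: the loose screwdriver lying on the bench, 160 mm long, black handle 90 x 26 x 24 mm (long, wide, high, flat-sided), steel shaft 8 mm thick sticking out 70 mm at mid-height. Origin: underside of the middle of the handle; x along the tool towards the tip (handle x -45 to 45 mm, tip at x = 115 mm), z up as it lies
- wrench: the loose spanner lying on the bench, 154 mm long, plain steel: bar 100 mm long, 14 mm wide, its top 9 mm above the bench, ring end (28 mm across) at x = -60 mm, open jaw (32 mm across) to x = 80 mm, ends 10 mm thick. Origin: underside of the middle of the bar; x along the tool towards the open jaw, z up as it lies
- unit: control unit leaning on the sloping stand: flat aluminium box 30 (x) x 140 (y) x 100 mm (z), ribs on +x face, black connector 8 mm proud on +y end, 0.35 kg. Origin: centre of the lower 30 x 140 mm edge face; z along its 100 mm height. At the start z leans 40 degrees from vertical, upper edge towards the robot; the stand backs only the lower 52 mm of its -x face
- unit_top (a point): centre of the control unit's upper 30 x 140 mm edge face, 100 mm from its origin
- stand: fixed grey sloping stand: base 90 x 120 x 20 mm, a back plate 110 mm wide, 52 mm along the slope, leaning 40 degrees from vertical towards its -x, with a lip under the unit; the unit's lower edge centre rests 42 mm above the stand's origin (on the bench). The unit lifts straight out along the slope
- tray_drivers: open grey tray, outside 140 (x) x 210 (y) x 45 mm high, walls and floor 5 mm. Origin: centre of its underside; z up. Fixed to the bench. It looks like the other tray except that it already holds a screwdriver
- tray_wrenches: open grey tray, outside 140 (x) x 210 (y) x 45 mm high, walls and floor 5 mm. Origin: centre of its underside; z up. Fixed to the bench. It looks like the other tray except that it already holds a spanner
- rack: open grey rack, outside 131 (x) x 170 (y) x 45 mm high, walls and floor 5 mm, with one divider along y: the bay on the -x side is empty, 80 mm wide clear; the +x bay is 36 mm wide clear and holds another control unit standing on its long thin edge. Both bays are 160 mm long in y. Origin: centre of its underside; fixed to the bench
- rack_bay (a point): centre of the floor of the rack's empty bay (axes as the rack's)
- rack_stock (a point): centre of the floor of the rack's full bay
- stock_driver: screwdriver already in its tray, along the +x wall, same shape as the loose one
- stock_wrench: spanner already in its tray, along the +x wall, same shape as the loose one
- stock_unit: control unit already standing in the rack, same shape as the leaning one, 105 mm high above the bench
- spool: bystander: metal solder spool, 56 mm diameter, 42 mm high, origin under its centre
- tape: bystander: roll of black tape, 90 mm diameter, 22 mm high, origin under its centre
- meter: bystander: yellow multimeter lying flat, 150 x 78 x 36 mm, origin under its centre
- fusebox: bystander: black fuse box 70 x 50 x 34 mm, origin under its centre
- jar: bystander: glass jar, 52 mm diameter, 75 mm high, origin under its centre
- driver_tip (a point): tip of the loose screwdriver
- driver_end (a point): handle end of the loose screwdriver
- wrench_jaw (a point): jaw end of the loose spanner
- wrench_ring (a point): ring end of the loose spanner
Mind the look-alikes: they are no part of the job. Leave any green look-alike of the wrench alone.

How it is judged (in metres and radians):
At the end, for the whole second after the job is handed in: Screwdrivers lie in one tray, spanners in the other, the loose ones' ends inside and below the rim; the unit stands in the empty bay, either long edge down, within 0.12 rad of upright and 0.25 rad of parallel to the rack; the stored unit stands likewise in its own bay; all at rest (x of driver_tip in the frame of tray_drivers between -0.068 and 0.068 m and y of driver_tip in the frame of tray_drivers between -0.103 and 0.103 m and z of driver_tip in the frame of tray_drivers between -0.005 and 0.045 m and x of driver_end in the frame of tray_drivers between -0.068 and 0.068 m and y of driver_end in the frame of tray_drivers between -0.103 and 0.103 m and z of driver_end in the frame of tray_drivers between -0.005 and 0.045 m and x of stock_driver in the frame of tray_drivers between -0.068 and 0.068 m and y of stock_driver in the frame of tray_drivers between -0.103 and 0.103 m and z of stock_driver in the frame of tray_drivers between -0.005 and 0.045 m and x of wrench_jaw in the frame of tray_wrenches between -0.068 and 0.068 m and y of wrench_jaw in the frame of tray_wrenches between -0.103 and 0.103 m and z of wrench_jaw in the frame of tray_wrenches between -0.005 and 0.045 m and x of wrench_ring in the frame of tray_wrenches between -0.068 and 0.068 m and y of wrench_ring in the frame of tray_wrenches between -0.103 and 0.103 m and z of wrench_ring in the frame of tray_wrenches between -0.005 and 0.045 m and x of stock_wrench in the frame of tray_wrenches between -0.068 and 0.068 m and y of stock_wrench in the frame of tray_wrenches between -0.103 and 0.103 m and z of stock_wrench in the frame of tray_wrenches between -0.005 and 0.045 m and (((x of unit in the frame of rack_bay between -0.04 and 0.04 m and y of unit in the frame of rack_bay between -0.03 and 0.03 m and z of unit in the frame of rack_bay between -0.005 and 0.012 m) and angle between unit's own z axis and vertical below 0.12 rad and angle between the x axis of unit and the x axis of rack, either way round below 0.25 rad) or ((x of unit_top in the frame of rack_bay between -0.04 and 0.04 m and y of unit_top in the frame of rack_bay between -0.03 and 0.03 m and z of unit_top in the frame of rack_bay between -0.005 and 0.012 m) and angle between unit's own z axis and vertical above 3.02 rad and angle between the x axis of unit and the x axis of rack, either way round below 0.25 rad)) and x of stock_unit in the frame of rack_stock between -0.018 and 0.018 m and y of stock_unit in the frame of rack_stock between -0.03 and 0.03 m and z of stock_unit in the frame of rack_stock between -0.005 and 0.012 m and angle between stock_unit's own z axis and vertical below 0.12 rad and angle between the x axis of stock_unit and the x axis of rack, either way round below 0.25 rad and linear speed of each of driver, wrench, unit, stock_unit below 0.02 m/s); the robot touches nothing.
It fails at once if a bystander (spool, tape, multimeter, fuse box or jar) is moved by more than 30 mm (distance of any of spool, tape, meter, fusebox, jar from where it was at the start of the episode above 0.03 m).
It fails at once if the control unit is dropped (moves at over 0.6 m/s, a fall of about 18 mm, while the fingers do not hold it) (linear speed of unit above 0.6 m/s and contact force between unit and the fingers below 0.5 N).
It also fails if it takes over 70 s, if anything falls off the work surface, if the arm or the gripper's body presses on something with over 40 N, if the wrist force passes 120 N, or if a joint passes its speed limit or range.

## Working session

There is one attempt and no reset: what is moved stays moved. The work goes in short steps, Python scripts to look and compute and a tool call to move; the robot and the scene stay as the last step left them, time stands still between calls to the robot, and variables do not carry over. Pictures are saved under pics/ and viewed, at most 10 in all, crops included, and the job is handed in when it is done.

Besides the shell and the picture viewer there is one more tool, called after "Request:" as name(argument=value, ...) on one line, values as JSON. move_arm: Moves the arm, as the interface text tells. Its arguments: {"type":"object","properties":{"series":{"type":"array"},"fingers":{"type":"number"}},"required":["series"]}

```bash
mkdir -p pics
cat > h.py <<'E'
import numpy as np, cv2
from plant import sensors, vision, outline_of
def cloud(p):
    z=p["range_z"]; v,u=np.mgrid[0:480,0:640]
    P=np.stack([(u-p["cx"])/p["fx"]*z,-(v-p["cy"])/p["fy"]*z,-z,np.ones_like(z)],-1)
    return (P@np.linalg.inv(p["view"]).T)[...,:3]
def save(p,n): cv2.imwrite("pics/"+n+".png",p["img"][...,::-1])
E
python3 - <<'E'
from h import *
np.set_printoptions(precision=3,suppress=True)
t=vision.get_image("top"); s=vision.get_image("side")
cv2.imwrite("pics/a.png",t["img"][...,::-1]);cv2.imwrite("pics/b.png",s["img"][...,::-1])
C=cloud(t); np.save("top.npy",C)
for n in "driver wrench unit stand tray_drivers tray_wrenches rack stock_unit spool tape meter fusebox jar".split():
    for o in outline_of(t,n):
        r=o["region"]&(t["range_z"]>0); P=C[r]
        if len(P)<5: continue
        c,sz,a=cv2.minAreaRect((P[:,:2]*1000).astype(np.float32))
        print(n,round(o["score"],2),np.round(o["bbox"]),"rect",np.round(c),np.round(sz),round(a),"z",np.percentile(P[:,2],[5,50,95]))
E
```

```text
driver 0.74 [337. 233.  42.  58.] rect [463.   7.] [ 29. 160.] 58 z [0.001 0.021 0.026]
driver 0.17 [214. 240.  23.  61.] rect [444. 301.] [147.  34.] 12 z [0.002 0.009 0.013]
wrench 0.87 [192. 339.  19.  63.] rect [212. 342.] [149.  32.] 4 z [0.003 0.008 0.013]
wrench 0.84 [214. 238.  24.  62.] rect [446. 302.] [153.  35.] 11 z [0.    0.009 0.013]
wrench 0.4 [498. 221.  63.  35.] rect [ 495. -364.] [ 81. 170.] 9 z [0.004 0.036 0.055]
unit 0.59 [506. 237.  64.  59.] rect [ 443. -369.] [167.  85.] 63 z [0.06  0.109 0.125]
unit 0.29 [431. 152.  96.  64.] rect [ 658. -219.] [157. 227.] 0 z [0.    0.006 0.044]
stand 0.94 [499. 222.  68.  35.] rect [ 496. -364.] [ 79. 170.] 8 z [0.012 0.045 0.055]
stand 0.61 [211. 236.  22.  66.] rect [445. 301.] [153.  34.] 12 z [0.004 0.009 0.013]
tray_drivers 0.74 [216. 156.  98.  70.] rect [643. 299.] [226. 155.] 84 z [0.001 0.006 0.044]
tray_drivers 0.63 [276. 253.  20.  22.] rect [416. 150.] [53. 52.] 1 z [0.004 0.041 0.045]
tray_wrenches 0.66 [432. 153.  95.  66.] rect [ 650. -218.] [225. 143.] 90 z [0.    0.005 0.044]
rack 0.56 [323. 154.  77.  59
[... 221 characters left out ...]
0.102 0.107]
spool 0.95 [276. 252.  22.  24.] rect [416. 151.] [54. 54.] 12 z [0.037 0.041 0.045]
tape 0.67 [435. 253.  41.  38.] rect [ 417. -220.] [88. 87.] 45 z [0.011 0.021 0.025]
meter 0.62 [143. 213.  47.  69.] rect [507. 471.] [ 94. 151.] 74 z [0.02  0.036 0.042]
fusebox 0.67 [392. 245.  27.  36.] rect [ 435. -122.] [50. 70.] 81 z [0.022 0.028 0.035]
fusebox 0.15 [499. 221.  65.  34.] rect [ 494. -359.] [ 77. 160.] 7 z [0.015 0.045 0.055]
jar 0.89 [148. 290.  25.  23.] rect [314. 449.] [50. 74.] 39 z [0.018 0.072 0.078]
jar 0.68 [223. 145.  67.  14.] rect [673. 280.] [157.  26.] 85 z [0.016 0.027 0.032]
jar 0.37 [275. 252.  20.  23.] rect [416. 151.] [54. 53.] 45 z [0.004 0.041 0.045]
```

View pics/a.png

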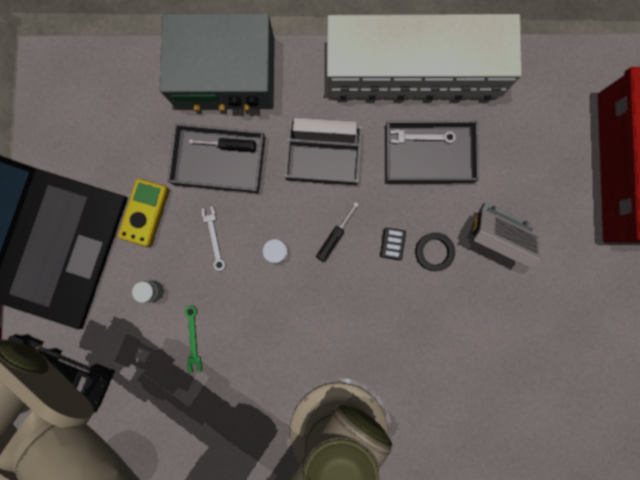

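View pics/b.png

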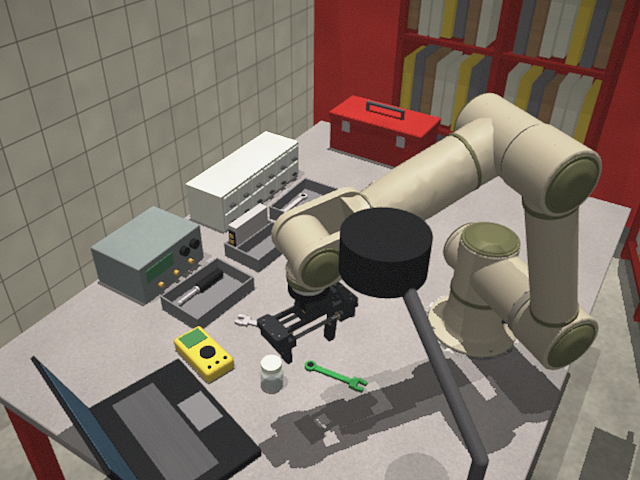

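The top view shows two spanners. The steel one is at about (213,238), the green look-alike at (193,339), and I want the steel one. The spanner already stored in its tray at (423,136) isn't part of this. The loose driver is at (337,233) and the stored driver at (223,144), so the left tray is for drivers and the right one for spanners. The unit is at (505,240), and the rack at (323,154) has its empty bay on the near side. I'll confirm the choices in one crop and fit the poses.

```bash
cat >> h.py <<'E'
def rect(P):
    c,(w,h),a=cv2.minAreaRect((P[:,:2]*1000).astype(np.float32))
    if w<h: a+=90; w,h=h,w
    return np.round(c,1),np.round([w,h],1),round((a+90)%180-90,1)   # a: long-axis yaw from world x
def go(x,y,z,yaw):   # yaw: world direction (deg) of tool y line
    s=sensors.sense(); R=np.array(s["orientation"]); p=np.array(s["position"])
    d=R.T@(np.array([x,y,z])-p); cur=np.degrees(np.arctan2(R[1,1],R[0,1]))
    tw=-((yaw-cur+90)%180-90)
    print("pos",p.round(4),"yaw",cur.round(1),"shift",d.round(4),"twist(after)",round(tw,1),"or",round(tw-np.sign(tw)*180,1),"j",np.round(s["joint_positions"],0),"tilt",R[:,2].round(3),"t",s["t"],"w",round(s["grip_width"],3))
E
python3 - <<'E'
from h import *
np.set_printoptions(precision=3,suppress=True)
t=vision.get_image("top"); C=cloud(t)
i=t["img"][...,::-1]
cv2.imwrite("pics/c.png",cv2.resize(np.hstack([i[195:275,180:360],i[195:275,460:560]]),None,fx=2.8,fy=2.8,interpolation=cv2.INTER_CUBIC))
X,Y,Z=C[...,0],C[...,1],C[...,2]
def box(x0,x1,y0,y1,z0,z1): return C[(X>x0)&(X<x1)&(Y>y0)&(Y<y1)&(Z>z0)&(Z<z1)]
for n,b in dict(trayD=(.54,.73,.17,.42,.039,.05),trayW=(.54,.74,-.34,-.09,.039,.05),rack=(.55,.73,-.06,.14,.039,.05),stock=(.6,.76,-.06,.14,.09,.115),
  driver_handle=(.36,.56,-.07,.08,.019,.03),driver_all=(.36,.56,-.07,.08,.008,.03),wrench=(.35,.54,.25,.36,.005,.02),
  stockD=(.6,.71,.22,.38,.02,.035),stockW=(.6,.71,-.31,-.12,.009,.03),cab=(.7,.95,-.3,.2,.115,.4),scope=(.7,.95,.15,.45,.06,.4)).items():
    P=box(*b); print(n,len(P),*rect(P),"x",P[:,0].min(),P[:,0].max(),"y",P[:,1].min(),P[:,1].max(),"z",np.median(P[:,2]))
# unit: top-facing rib face
P=box(.33,.56,-.5,-.25,.06,.14)
print("unit",len(P),P.min(0),P.max(0))
best=None;rng=np.random.default_rng(0)
for k in range(600):
    a,b,c=P[rng.choice(len(P),3,False)]; n=np.cross(b-a,c-a); l=np.linalg.norm(n)
    if l<1e-5: continue
    n/=l; n*=np.sign(n[2]); m=abs((P-a)@n)<.003
    if best is None or m.sum()>best.sum(): best=m
Q=P[best]; c=Q.mean(0); n=np.linalg.svd(Q-c)[2][2]; n*=np.sign(n[2])
print("plane",len(Q),"n",n,"tilt",np.degrees(np.arccos(n[2])),"yaw",np.degrees(np.arctan2(n[1],n[0])))
u=np.array([n[0],n[1],0]);u/=np.linalg.norm(u); v=np.array([-u[1],u[0],0])
print("P in u,v",(P@u).min(),(P@u).max(),np.percentile(P@v,[1,99]),"Q v",np.percentile(Q@v,[1,99]),"u",u)
up=np.cross(n,v); print("Q along slope z range",Q[:,2].min(),Q[:,2].max(), "upper edge pts",P[P[:,2]>.12].mean(0))
S=box(.44,.56,-.5,-.25,.03,.06); print("stand",*rect(S))
E
```

```text
trayD 708 [635.2 291.9] [210.9 140.9] 84.4 x 0.5556328343281314 0.7141343974637464 y 0.1815808316164739 0.402491582884661 z 0.04393276981569072
trayW 684 [ 650.7 -211.8] [211.2 141.3] -89.9 x 0.5799368384541637 0.7213238019756362 y -0.3174854088604284 -0.10617703973609346 z 0.04349450597142479
rack 694 [646.4  40.8] [170.2 131.8] 85.8 x 0.575734334391099 0.7181431959644663 y -0.04815348154979866 0.12985586731352505 z 0.043973351930239546
stock 947 [689.1  39.2] [144.9  32.1] 86.3 x 0.6696294283921684 0.7085956323202565 y -0.03367284678232854 0.11107083256357918 z 0.10376225683145579
driver_handle 369 [448.6  15.6] [119.9  25.3] -33.4 x 0.3951169190283459 0.5007284737728906 y -0.01431674954893155 0.055227428252130256 z 0.02271849086512101
driver_all 534 [460.1  -2.2] [160.   42.6] -33.5 x 0.39302475590420305 0.532629950197189 y -0.040547481307155804 0.05531162127952037 z 0.021461038989250558
wrench 510 [448.5 305.7] [181.  108.5] -1.2 x 0.3569372786500441 0.5395264510003024 y 0.25091348280383297 0.3589559652401181 z 0.008616175225234946
stockD 483 [682.  299.5] [161.8  41.1] 84.5 x 0.
[... 228 characters left out ...]
z 0.013235104277092735
cab 11427 [851. -50.] [500.  181.2] 90.0 x 0.760568798684446 0.9417585076685517 y -0.29998566614909894 0.19999820268988447 z 0.12866260150939235
scope 9741 [844.1 282.4] [241.8 198.7] 89.9 x 0.7447639081734846 0.9435030823659554 y 0.16144307123786109 0.4031616712856966 z 0.11922944444546801
unit 2177 [ 0.377 -0.44   0.06 ] [ 0.508 -0.284  0.132]
plane 1341 n [ 0.679 -0.328  0.657] tilt 48.90629440890716 yaw -25.79003436774447
P in u,v 0.5166211468614201 0.5981331837185937 [-0.203 -0.058] Q v [-0.202 -0.065] u [ 0.9   -0.435  0.   ]
Q along slope z range 0.06009689355308789 0.1307166545011258 upper edge pts [ 0.425 -0.355  0.124]
stand [ 490.8 -378.2] [147.3  51.9] 76.2
```

View pics/c.png

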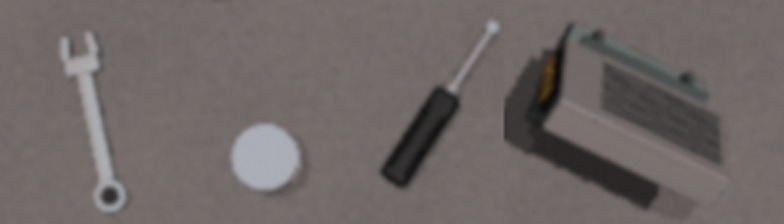

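The crop confirms the steel spanner (jaw end away from the robot), the black-handled driver (tip up and to the right), and the unit with its connector on the left end and ribs upward. I'll take the spanner first.

```bash
python3 -c "
from h import *
go(.443,.3015,.10,101)"
```

```text
pos [0.1888 0.4899 0.2387] yaw 68.9 shift [-0.305  -0.0844  0.1387] twist(after) -32.1 or 147.9 j [ 56.  18.  86.  -0.  76. -13.] tilt [-0. -0. -1.] t 0.8 w 0.997
```

Request:
move_arm(series=[-0.0508,-0.0141,0.0231,0,-0.0508,-0.0141,0.0231,0,-0.0508,-0.0141,0.0231,0,-0.0508,-0.0141,0.0231,0,-0.0508,-0.0141,0.0231,0,-0.0508,-0.0141,0.0231,0,0,0,0,-8,0,0,0,-8,0,0,0,-8,0,0,0,-8,0,0,0,0], fingers=1)

```text
t: 2.17
position: [0.4428, 0.3014, 0.1001]
orientation: [[-0.982, -0.188, 0.0], [-0.188, 0.982, 0.0], [-0.0, 0.0, -1.0]]
contact_force: [0.9, -0.0, -0.1]
grip_width: 1.005
grip_force: 0.0
```

```bash
python3 -c "
from h import *
go(.443,.3015,.0025,101)
w=vision.get_image('wrist'); save(w,'w1')"
```

```text
pos [0.4428 0.3014 0.1001] yaw 100.9 shift [-0.0002  0.0001  0.0976] twist(after) -0.1 or 179.9 j [ 22.  28.  94.   0.  58. -79.] tilt [ 0.  0. -1.] t 2.175 w 1.005
```

View pics/w1.png

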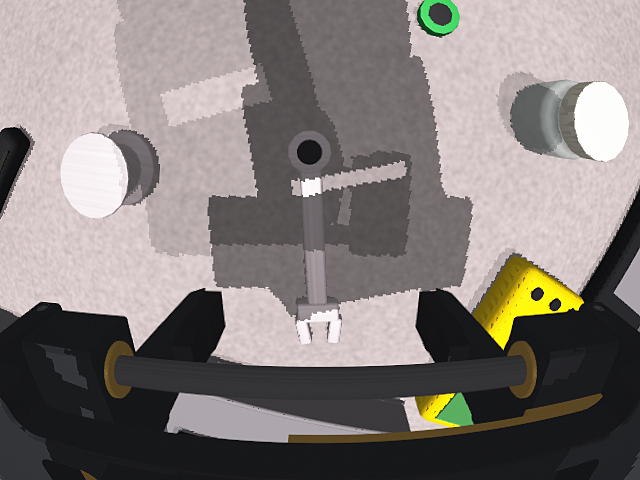

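The wrist view has the spanner running from (309,152) to (318,335), centred between the fingers, whose middle is at column 320. I'll descend and grip.

Request:
move_arm(series=[0,0,0.03,0,0,0,0.03,0,0,0,0.02,0,0,0,0.0175,0,0,0,0,0])

```text
t: 2.85
position: [0.4426, 0.3013, 0.0018]
orientation: [[-0.982, -0.188, -0.001], [-0.188, 0.982, -0.0], [0.001, -0.0, -1.0]]
contact_force: [1.2, -0.0, 0.5]
grip_width: 0.996
grip_force: 0.0
```

Request:
move_arm(series=[0,0,0,0,0,0,0,0,0,0,0,0,0,0,0,0,0,0,0,0,0,0,0,0,0,0,0,0,0,0,0,0], fingers=-1)

```text
t: 3.85
position: [0.4428, 0.3013, 0.0026]
orientation: [[-0.982, -0.19, -0.0], [-0.19, 0.982, -0.0], [0.0, -0.0, -1.0]]
contact_force: [0.4, -0.7, -0.8]
grip_width: 0.152
grip_force: 29.9
```

Request:
move_arm(series=[0,0,-0.03,0,0,0,-0.04,0,0,0,-0.05,0,0,0,-0.03,0])

```text
t: 4.35
position: [0.4431, 0.3015, 0.1549]
orientation: [[-0.982, -0.19, 0.002], [-0.19, 0.982, 0.001], [-0.002, 0.0, -1.0]]
contact_force: [1.2, -0.0, -1.4]
grip_width: 0.154
grip_force: 29.9
```

```bash
python3 -c "
from h import *
go(.626,-.2118,.15,180)"
```

```text
pos [0.4431 0.3015 0.1549] yaw 100.9 shift [-0.0823 -0.5387  0.0048] twist(after) -79.1 or 100.9 j [ 22.  24.  91.   0.  65. -79.] tilt [ 0.002  0.001 -1.   ] t 4.35 w 0.154
```

Request:
move_arm(series=[-0.0069,-0.0449,0,0,-0.0069,-0.0449,0,0,-0.0069,-0.0449,0,0,-0.0069,-0.0449,0,0,-0.0069,-0.0449,0,0,-0.0069,-0.0449,0,0,-0.0069,-0.0449,0,0,-0.0069,-0.0449,0,0,-0.0069,-0.0449,0,0,-0.0069,-0.0449,0,0,-0.0069,-0.0449,0,0,-0.0069,-0.0449,0.005,0])

```text
t: 5.85
position: [0.6266, -0.2134, 0.1476]
orientation: [[-0.982, -0.189, 0.0], [-0.189, 0.982, 0.0], [-0.0, -0.0, -1.0]]
contact_force: [0.6, 1.0, -1.9]
grip_width: 0.154
grip_force: 29.9
```

Request:
move_arm(series=[0,0,0,10.1,0,0,0,10.1,0,0,0,10.1,0,0,0,10.1,0,0,0,10.1,0,0,0,10.1,0,0,0,10.1,0,0,0,10.1,0,0,0,10.1,0,0,0,10.1,0,0,0,0])

```text
t: 7.22
position: [0.6261, -0.2119, 0.1473]
orientation: [[-0.0, 1.0, -0.001], [1.0, 0.0, 0.0], [0.0, -0.001, -1.0]]
contact_force: [-0.3, -0.5, -1.2]
grip_width: 0.15
grip_force: 29.9
```

```bash
python3 -c "
from h import *
go(.626,-.2118,.012,0)"
```

```text
pos [ 0.6261 -0.2119  0.1473] yaw 0.0 shift [ 0.     -0.      0.1353] twist(after) 0.0 or -180.0 j [-29.  39.  66.   0.  74. -29.] tilt [-0.001  0.    -1.   ] t 7.225 w 0.15
```

Request:
move_arm(series=[0,0,0.04,0,0,0,0.04,0,0,0,0.03,0,0,0,0.017,0,0,0,0.011,0,0,0,0,0,0,0,0,0])

```text
t: 8.1
position: [0.6268, -0.2123, 0.0108]
orientation: [[0.001, 1.0, 0.002], [1.0, -0.001, -0.001], [-0.001, 0.002, -1.0]]
contact_force: [0.4, 0.1, -0.1]
grip_width: 0.15
grip_force: 29.9
```

Request:
move_arm(series=[0,0,0,0,0,0,0,0,0,0,0,0,0,0,0,0,0,0,-0.03,0,0,0,-0.04,0,0,0,-0.05,0,0,0,-0.04,0,0,0,0,0], fingers=-0.3)

```text
t: 9.22
position: [0.6273, -0.2125, 0.1732]
orientation: [[0.001, 1.0, 0.006], [1.0, -0.001, -0.003], [-0.003, 0.006, -1.0]]
contact_force: [-0.0, -1.1, -0.6]
grip_width: 0.354
grip_force: 0.0
```

```bash
python3 -c "
from h import *
go(.434,.026,.13,57)
t=vision.get_image('top');C=cloud(t)
i=outline_of(t,'wrench')
for o in i: print(round(o['score'],2),o['bbox'],rect(C[o['region']]), np.median(C[o['region']][:,2]))"
```

```text
pos [ 0.6273 -0.2125  0.1732] yaw -0.1 shift [ 0.2384 -0.1938  0.0414] twist(after) -57.1 or 122.9 j [-29.  38.  65.  -0.  77. -29.] tilt [ 0.006 -0.003 -1.   ] t 9.225 w 0.354
0.74 [190.7, 338.3, 19.3, 66.2] (array([296.6, 221. ]), array([395.2, 140.2]), -54.7) 0.00809431437086483
0.57 [401.2, 163.1, 10.2, 8.9] (array([497.9, -62. ]), array([330.3,  23.5]), -33.5) 0.014372330201937733
0.56 [325.4, 153.9, 73.9, 67.1] (array([536.1,  53.2]), array([357.1, 176.5]), -5.3) 0.006106734861600627
0.4 [325.1, 125.5, 62.5, 27.9] (array([535.8,  63. ]), array([346.6, 145.3]), -8.8) 0.10263429975375615
```

Request:
move_arm(series=[0.0397,-0.0323,0.0069,0,0.0397,-0.0323,0.0069,0,0.0397,-0.0323,0.0069,0,0.0397,-0.0323,0.0069,0,0.0397,-0.0323,0.0069,0,0.0397,-0.0323,0.0069,0,0,0,0,-9.5,0,0,0,-9.5,0,0,0,-9.5,0,0,0,-9.5,0,0,0,-9.5,0,0,0,-9.5], fingers=0.6)

```text
t: 10.82
position: [0.4318, 0.0266, 0.1269]
orientation: [[-0.841, 0.541, -0.003], [0.541, 0.841, 0.001], [0.003, -0.001, -1.0]]
contact_force: [1.2, 0.3, -0.0]
grip_width: 0.798
grip_force: 0.0
```

```bash
python3 -c "
from h import *
go(.434,.026,.007,57)
w=vision.get_image('wrist'); save(w,'w2')"
```

```text
pos [0.4318 0.0266 0.1269] yaw 57.2 shift [-0.0025  0.0008  0.1199] twist(after) 0.2 or -179.8 j [-12.  14. 109.   0.  57. -69.] tilt [-0.003  0.001 -1.   ] t 10.825 w 0.798
```

View pics/w2.png

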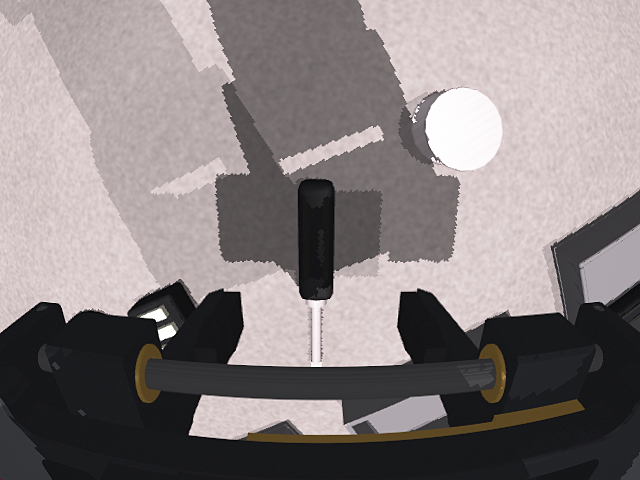

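The driver handle spans (316,180) to (316,300), aligned and midway between the fingers. I'll descend and grip.

Request:
move_arm(series=[-0.0025,0.0008,0.03,0,0,0,0.04,0,0,0,0.03,0,0,0,0.019,0,0,0,0,0])

```text
t: 11.5
position: [0.4338, 0.026, 0.0077]
orientation: [[-0.837, 0.547, -0.004], [0.547, 0.837, 0.001], [0.004, -0.002, -1.0]]
contact_force: [-0.1, 1.0, 0.1]
grip_width: 0.8
grip_force: 0.0
```

Request:
move_arm(series=[0,0,0,0,0,0,0,0,0,0,0,0,0,0,0,0,0,0,0,0,0,0,0,0,0,0,0,0], fingers=-1)

```text
t: 12.38
position: [0.4353, 0.0257, 0.0094]
orientation: [[-0.838, 0.546, 0.0], [0.546, 0.838, -0.0], [-0.0, 0.0, -1.0]]
contact_force: [-1.5, -1.2, 3.8]
grip_width: 0.291
grip_force: 30.0
```

Request:
move_arm(series=[0,0,-0.03,0,0,0,-0.04,0,0,0,-0.05,0,0,0,-0.03,0,0,0,0,0])

```text
t: 13.0
position: [0.436, 0.0257, 0.1605]
orientation: [[-0.838, 0.546, 0.004], [0.546, 0.838, -0.001], [-0.004, 0.001, -1.0]]
contact_force: [0.3, -0.8, -1.3]
grip_width: 0.293
grip_force: 30.0
```

```bash
python3 -c "
from h import *
go(.614,.329,.15,-5.6)"
```

```text
pos [0.436  0.0257 0.1605] yaw 56.9 shift [0.0164 0.3513 0.011 ] twist(after) 62.5 or -117.5 j [-12.  12. 107.   0.  61. -69.] tilt [ 0.004 -0.001 -1.   ] t 13.0 w 0.293
```

Request:
move_arm(series=[0.002,0.0439,0.0014,0,0.002,0.0439,0.0014,0,0.002,0.0439,0.0014,0,0.002,0.0439,0.0014,0,0.002,0.0439,0.0014,0,0.002,0.0439,0.0014,0,0.002,0.0439,0.0014,0,0.002,0.0439,0.0014,0])

```text
t: 14.0
position: [0.6135, 0.3299, 0.1453]
orientation: [[-0.838, 0.546, -0.003], [0.546, 0.838, -0.001], [0.002, -0.002, -1.0]]
contact_force: [0.5, -0.3, 0.4]
grip_width: 0.292
grip_force: 30.0
```

Request:
move_arm(series=[0,0,0,10.4,0,0,0,10.4,0,0,0,10.4,0,0,0,10.4,0,0,0,10.4,0,0,0,10.4,0,0,0,0])

```text
t: 14.88
position: [0.613, 0.3286, 0.1457]
orientation: [[0.094, 0.996, -0.003], [0.996, -0.094, -0.001], [-0.001, -0.003, -1.0]]
contact_force: [0.9, 0.1, -0.5]
grip_width: 0.294
grip_force: 30.0
```

```bash
python3 -c "
from h import *
go(.614,.329,.016,-5.6)
t=vision.get_image('top');C=cloud(t)
X,Y,Z=C[...,0],C[...,1],C[...,2]
for y0,y1,x0,x1 in((-.3,-.12,.60,.66),(-.3,-.12,.66,.71)):
  P=C[(X>x0)&(X<x1)&(Y>y0)&(Y<y1)&(Z>.0095)&(Z<.03)];print(len(P),rect(P))"
```

```text
pos [0.613  0.3286 0.1457] yaw -5.4 shift [0.0006 0.0013 0.1297] twist(after) 0.2 or -179.8 j [19. 44. 58.  0. 78. 24.] tilt [-0.003 -0.001 -1.   ] t 14.875 w 0.294
477 (array([ 622.5, -213.1]), array([171.3,  51.7]), -83.0)
463 (array([ 685. , -207.7]), array([175.7,  40.7]), 87.8)
```

Request:
move_arm(series=[0,0.0013,0.04,0,0,0,0.04,0,0,0,0.025,0,0,0,0.014,0,0,0,0.01,0,0,0,0,0,0,0,0,0])

```text
t: 15.8
position: [0.6153, 0.3289, 0.02]
orientation: [[0.095, 0.995, 0.002], [0.995, -0.095, 0.001], [0.001, 0.001, -1.0]]
contact_force: [-0.1, -0.6, 0.1]
grip_width: 0.29
grip_force: 30.0
```

Request:
move_arm(series=[0,0,0,0,0,0,0,0,0,0,0,0,0,0,0,0,0,0,-0.03,0,0,0,-0.04,0,0,0,-0.05,0,0,0,-0.05,0,0,0,0,0], fingers=-0.22)

```text
t: 16.92
position: [0.6161, 0.3292, 0.1938]
orientation: [[0.095, 0.995, 0.008], [0.995, -0.095, 0.003], [0.003, 0.008, -1.0]]
contact_force: [-0.4, 0.5, -0.1]
grip_width: 0.39
grip_force: 0.0
```

```bash
python3 -c "
from h import *
s0=.592-.045; v0=-.134
a=np.radians(-25.8);u=np.array([np.cos(a),np.sin(a)]);v=np.array([-u[1],u[0]])
p=s0*u+v0*v; print(p)
go(p[0],p[1],.22,-25.8)"
```

```text
[ 0.4341534  -0.35871413]
pos [0.6161 0.3292 0.1938] yaw -5.5 shift [-0.702  -0.1153 -0.0295] twist(after) 20.3 or -159.7 j [19. 42. 54.  0. 83. 24.] tilt [ 0.008  0.003 -1.   ] t 16.925 w 0.39
```

Request:
move_arm(series=[-0.0585,-0.0096,-0.0025,0,-0.0585,-0.0096,-0.0025,0,-0.0585,-0.0096,-0.0025,0,-0.0585,-0.0096,-0.0025,0,-0.0585,-0.0096,-0.0025,0,-0.0585,-0.0096,-0.0025,0,-0.0585,-0.0096,-0.0025,0,-0.0585,-0.0096,-0.0025,0,-0.0585,-0.0096,-0.0025,0,-0.0585,-0.0096,-0.0025,0,-0.0585,-0.0096,-0.0025,10,-0.0585,0,-0.0025,10], fingers=0.73)

```text
t: 18.42
position: [0.4316, -0.3597, 0.2179]
orientation: [[0.435, 0.9, -0.001], [0.9, -0.435, 0.001], [0.001, -0.002, -1.0]]
contact_force: [0.2, -0.0, -0.7]
grip_width: 0.864
grip_force: 0.0
```

```bash
python3 -c "
from h import *
go(0.4341,-.3587,.15,-25.8)
w=vision.get_image('wrist'); save(w,'w3')
t=vision.get_image('top');C=cloud(t)
X,Y,Z=C[...,0],C[...,1],C[...,2]
for y0,y1,x0,x1,z in((-.3,-.12,.59,.655,.0105),(.19,.39,.57,.645,.013)):
  P=C[(X>x0)&(X<x1)&(Y>y0)&(Y<y1)&(Z>z)&(Z<.036)];print(len(P),rect(P),P[:,2].max())
cv2.imwrite('pics/d.png',cv2.resize(t['img'][110:200,150:490,::-1],None,fx=2.3,fy=2.3))"
```

```text
pos [ 0.4316 -0.3597  0.2179] yaw -25.8 shift [0.002  0.0019 0.0679] twist(after) -0.0 or 180.0 j [-52.  24.  81.   0.  76. -26.] tilt [-0.001  0.001 -1.   ] t 18.425 w 0.864
436 (array([ 619.9, -210.7]), array([152.8,  57.5]), 86.8) 0.019637285867582177
592 (array([595.8, 288.3]), array([195.5,  61.4]), 85.1) 0.035117204822554315
```

View pics/w3.png

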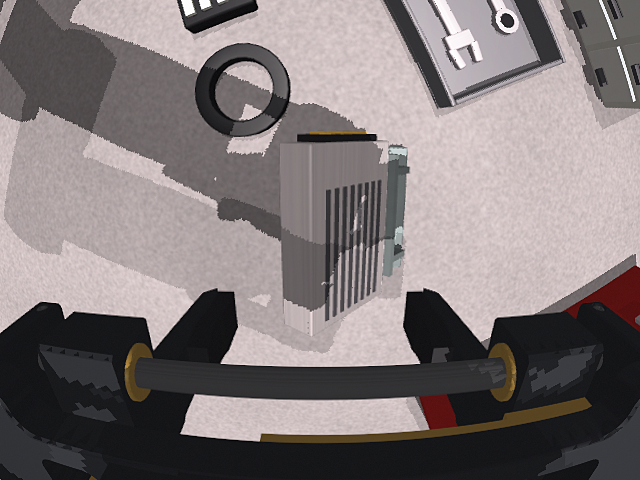

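View pics/d.png

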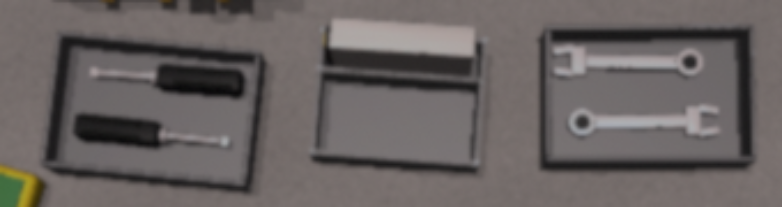

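In the crop, both loose tools lie inside their trays, the driver at (150,132) and the spanner at (643,122). The wrist view has the unit at (335,235) between the open fingers, with its ribbed face to the right, away from the robot. Next I'll straddle its upper part with the fingers.

Request:
move_arm(series=[0.002,0.003,0.03,0,0,0,0.03,0,0,0,0.025,0,0,0,0.02,0,0,0,0.012,0,0,0,0.008,0,0,0,0,0])

```text
t: 19.4
position: [0.4362, -0.3575, 0.0938]
orientation: [[0.43, 0.903, -0.0], [0.903, -0.43, 0.0], [0.0, -0.0, -1.0]]
contact_force: [0.3, -0.1, -0.2]
grip_width: 0.862
grip_force: 0.0
```

```bash
python3 -c "
from h import *
w=vision.get_image('side'); cv2.imwrite('pics/e.png',w['img'][100:400,250:650,::-1])
s=sensors.sense();p=np.array(s['position']);a=np.radians(-25.8);print('s',p[0]*np.cos(a)+p[1]*np.sin(a)-.592)"
```

```text
s -0.04342773500411379
```

Request:
move_arm(series=[0,0,0,0,0,0,0,0,0,0.004,0,0,0,0.004,0,0,0,0.004,0,0,0,0,0,0], fingers=0.36)

```text
t: 20.2
position: [0.4391, -0.3589, 0.0949]
orientation: [[0.428, 0.903, -0.022], [0.904, -0.428, 0.013], [0.002, -0.026, -1.0]]
contact_force: [-54.0, 23.4, 41.3]
grip_width: 0.742
grip_force: 30.0
```

Request:
move_arm(series=[0,0.003,0,0,0,0.003,0,0,0,0.003,0,0,0,0.003,0,0,0,0,0,0], fingers=0.18)

```text
t: 20.82
position: [0.4495, -0.3639, 0.095]
orientation: [[0.428, 0.903, -0.023], [0.904, -0.428, 0.014], [0.003, -0.027, -1.0]]
contact_force: [-54.7, 24.8, 42.0]
grip_width: 0.999
grip_force: 30.3
```

The unit jammed: the near pad's friction holds the corner, which has to rise on an arc as the unit tips up. I'll back off, open fully, go lower and follow that arc.

Request:
move_arm(series=[0,-0.004,0,0,0,-0.006,0,0,0,-0.006,0,0,0,0,0,0,0,0,0.01,0,0,0,0.01,0,0,0,0,0], fingers=1)

```text
t: 21.7
position: [0.4432, -0.3607, 0.0727]
orientation: [[0.43, 0.903, -0.001], [0.903, -0.43, 0.002], [0.001, -0.002, -1.0]]
contact_force: [-0.4, 0.4, -0.1]
grip_width: 0.997
grip_force: 0.0
```

```bash
cat >> h.py <<'E'
def slope(n):
    s=sensors.sense();p=np.array(s['position']);a=np.radians(-25.8);u=np.array([np.cos(a),np.sin(a)])
    print('s',p[:2]@u-.592,'z',p[2],s['contact_force'],s['grip_width'])
    t=vision.get_image('top');C=cloud(t);P=C.reshape(-1,3);S=P[:,:2]@u-.592;V=P[:,:2]@np.array([-u[1],u[0]])
    for v0 in(-.2,-.175,-.1,-.08):
        for z0 in np.arange(.06,.17,.01):
            m=(abs(V-v0-.005)<.008)&(S>-.1)&(S<.05)&(P[:,2]>z0)&(P[:,2]<z0+.01)
            if m.sum()>2: print(v0,round(z0,2),m.sum(),(S[m]*1000).min().round(),(S[m]*1000).max().round())
    w=vision.get_image('wrist'); save(w,n)
E
python3 -c "
from h import *
slope('f')"
```

```text
s -0.035971195783521925 z 0.07274336954988359 [-0.38747221  0.4218951  -0.13794478] 0.9971398349584115
-0.1 0.06 22 -6.0 6.0
-0.1 0.07 19 -14.0 -3.0
-0.1 0.08 18 -22.0 -12.0
-0.1 0.09 13 -32.0 -24.0
-0.1 0.1 6 -73.0 -32.0
-0.1 0.13 3 18.0 46.0
-0.1 0.14 19 16.0 48.0
-0.1 0.15 37 16.0 47.0
-0.1 0.16 14 20.0 50.0
-0.1 0.17 33 31.0 49.0
-0.08 0.06 17 -6.0 3.0
-0.08 0.07 16 -12.0 -4.0
-0.08 0.08 26 -23.0 -12.0
-0.08 0.09 20 -32.0 -22.0
-0.08 0.1 30 -74.0 -30.0
-0.08 0.11 66 -75.0 -38.0
-0.08 0.12 50 -64.0 -48.0
```

Request:
move_arm(series=[0,0.003,0,0,0,0.003,-0.003,0,0,0.003,-0.004,0,0,0.003,-0.004,0,0,0.003,-0.004,0,0,0.003,-0.003,0,0,0.0035,-0.003,0,0,0,0,0], fingers=1)

```text
t: 22.8
position: [0.463, -0.3705, 0.0953]
orientation: [[0.43, 0.903, -0.0], [0.903, -0.43, -0.0], [-0.0, 0.0, -1.0]]
contact_force: [-1.8, 1.7, 1.9]
grip_width: 1.0
grip_force: 1.6
```

```bash
python3 -c "
from h import *
slope('g')"
```

```text
s -0.013893769043123227 z 0.0953056211367797 [-1.75704257  1.67471836  1.94120726] 1.0002327413631116
-0.1 0.06 13 -49.0 6.0
-0.1 0.07 13 -48.0 3.0
-0.1 0.08 9 -8.0 -3.0
-0.1 0.09 6 -13.0 -7.0
-0.1 0.1 5 -17.0 -12.0
-0.1 0.11 3 -22.0 -18.0
-0.1 0.12 7 -58.0 -26.0
-0.1 0.16 10 37.0 48.0
-0.1 0.17 11 37.0 49.0
-0.08 0.06 12 -49.0 6.0
-0.08 0.07 10 -49.0 1.0
-0.08 0.08 8 -7.0 -2.0
-0.08 0.09 9 -13.0 -8.0
-0.08 0.1 8 -17.0 -12.0
-0.08 0.11 7 -22.0 -18.0
-0.08 0.12 32 -58.0 -22.0
-0.08 0.13 76 -58.0 -28.0
-0.08 0.14 10 -39.0 -32.0
```

It's working: the tilt is down to about 27° with only about 3 N on the tool. I'll continue along the arc.

Request:
move_arm(series=[0,0.003,-0.003,0,0,0.0035,-0.003,0,0,0.0035,-0.0025,0,0,0.0035,-0.0025,0,0,0.0035,-0.0025,0,0,0.0035,-0.002,0,0,0.0035,-0.002,0,0,0.0035,-0.0015,0,0,0.0035,-0.0015,0,0,0.002,-0.001,0,0,0,0,0])

```text
t: 24.28
position: [0.4927, -0.3846, 0.1165]
orientation: [[0.43, 0.903, -0.0], [0.903, -0.43, -0.0], [-0.0, 0.0, -1.0]]
contact_force: [-0.9, 0.1, 0.2]
grip_width: 0.997
grip_force: 0.3
```

```bash
python3 -c "
from h import *
slope('g2')"
```

```text
s 0.01902339790277674 z 0.11648781863023652 [-0.92858266  0.11965699  0.18170656] 0.9974203721003984
-0.1 0.06 34 -49.0 -19.0
-0.1 0.07 9 -48.0 -19.0
-0.1 0.08 7 -21.0 -20.0
-0.1 0.09 6 -22.0 -21.0
-0.1 0.1 5 -23.0 -22.0
-0.1 0.11 5 -23.0 -23.0
-0.1 0.12 6 -24.0 -23.0
-0.1 0.13 4 -25.0 -24.0
-0.1 0.14 11 -25.0 -20.0
-0.08 0.06 22 -49.0 -19.0
-0.08 0.07 10 -48.0 -19.0
-0.08 0.08 8 -21.0 -20.0
-0.08 0.09 4 -22.0 -21.0
-0.08 0.1 5 -22.0 -22.0
-0.08 0.11 6 -23.0 -22.0
-0.08 0.12 6 -24.0 -23.0
-0.08 0.13 8 -25.0 -23.0
-0.08 0.14 78 -26.0 4.0
-0.08 0.15 33 -26.0 3.0
```

Request:
move_arm(series=[0,0,0.005,0,0,0,0.005,0,0,0,0.005,0,0,0,0.004,0,0,0,0,0])

```text
t: 25.0
position: [0.4926, -0.3844, 0.097]
orientation: [[0.43, 0.903, -0.0], [0.903, -0.43, 0.001], [0.0, -0.001, -1.0]]
contact_force: [-0.3, 0.4, -1.1]
grip_width: 0.997
grip_force: 0.2
```

Request:
move_arm(series=[0,-0.006,0,0,0,-0.006,0,0,0,-0.003,0,0,0,0,0,0], fingers=0.36)

```text
t: 25.5
position: [0.479, -0.3781, 0.0978]
orientation: [[0.43, 0.903, 0.0], [0.903, -0.43, -0.0], [-0.0, 0.0, -1.0]]
contact_force: [-0.8, -0.1, 0.8]
grip_width: 0.683
grip_force: 0.3
```

Request:
move_arm(series=[0,-0.005,0,0,0,-0.004,0,0,0,-0.003,0,0,0,0,0,0,0,0,0,0,0,0,0,0], fingers=-1)

```text
t: 26.25
position: [0.4681, -0.3728, 0.0973]
orientation: [[0.43, 0.903, -0.001], [0.903, -0.43, 0.001], [0.0, -0.001, -1.0]]
contact_force: [-2.6, 2.3, -0.7]
grip_width: 0.338
grip_force: 30.0
```

```bash
python3 -c "
from h import *
slope('g3')"
```

```text
s -0.008327441336528407 z 0.09730663757824468 [-2.64633076  2.25043352 -0.72801186] 0.3375411253288918
-0.1 0.06 30 -49.0 -23.0
-0.1 0.07 15 -50.0 -22.0
-0.1 0.08 4 -23.0 -23.0
-0.1 0.14 15 -9.0 7.0
-0.1 0.16 4 21.0 35.0
-0.1 0.17 10 22.0 37.0
-0.08 0.06 21 -49.0 -23.0
-0.08 0.07 13 -48.0 -23.0
-0.08 0.08 8 -24.0 -22.0
-0.08 0.09 8 -24.0 -22.0
-0.08 0.1 8 -24.0 -22.0
-0.08 0.11 7 -24.0 -22.0
-0.08 0.12 7 -23.0 -22.0
-0.08 0.13 8 -24.0 -22.0
-0.08 0.14 113 -24.0 7.0
-0.08 0.15 4 -21.0 -7.0
```

Gripped flush at 30 mm and upright. I'll lift it and check the hold.

Request:
move_arm(series=[0,0,-0.01,0,0,0,-0.02,0,0,0,-0.03,0,0,0,-0.04,0,0,0,-0.03,0,0,0,-0.01,0,0,0,0,0])

```text
t: 27.22
position: [0.4684, -0.3729, 0.2374]
orientation: [[0.43, 0.903, 0.0], [0.903, -0.43, -0.0], [-0.0, 0.0, -1.0]]
contact_force: [0.8, 0.4, -2.9]
grip_width: 0.337
grip_force: 30.0
```

```bash
python3 -c "
from h import *
go(.625,.039,.24,-4.2)
t=vision.get_image('top');C=cloud(t);P=C.reshape(-1,3)
s=sensors.sense();p=np.array(s['position']);R=np.array(s['orientation']);Q=(P-p)@R
m=(abs(Q[:,1])<.022)&(abs(Q[:,0])<.1)&(Q[:,2]>-.063)&(Q[:,2]<.06)
Q=Q[m]
print(len(Q),np.percentile(Q,[1,99],axis=0))
for a,b in((-.063,-.05),(-.05,-.02),(-.02,.01),(.01,.04),(.04,.06)):
  q=Q[(Q[:,2]>a)&(Q[:,2]<b)]; print(a,len(q),q.min(0) if len(q) else '',q.max(0) if len(q) else '')
w=vision.get_image('wrist'); save(w,'k')
w=vision.get_image('side'); save(w,'k2')"
```

```text
pos [ 0.4684 -0.3729  0.2374] yaw -25.5 shift [ 0.4393 -0.0357 -0.0026] twist(after) -21.3 or 158.7 j [-50.  27.  72.   0.  80. -24.] tilt [ 0. -0. -1.] t 27.225 w 0.337
634 [[ 0.03626982 -0.01520463 -0.05372433]
 [ 0.07446235  0.0145435   0.04549475]]
-0.063 116 [ 0.03634871 -0.01489924 -0.05570393] [ 0.06748489  0.01472662 -0.05002542]
-0.05 269 [ 0.03906629 -0.01532587 -0.04999742] [ 0.07433382  0.01556103 -0.02015332]
-0.02 117 [ 0.03891104 -0.01540758 -0.01986513] [0.07492946 0.01184222 0.00985994]
0.01 112 [ 0.03317835 -0.01543503  0.01000973] [0.07532265 0.01103463 0.03954276]
0.04 20 [ 0.03264497 -0.01518726  0.04005749] [ 0.06622082 -0.00868883  0.04993462]
```

View pics/k.png

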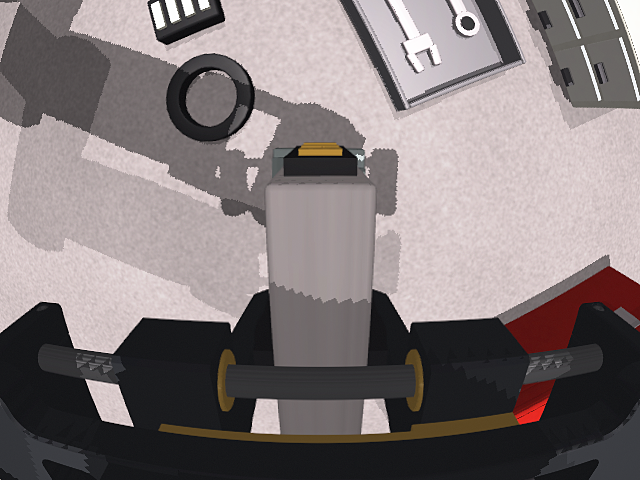

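The unit hangs upright and square in the fingers at (320,290), with the connector end at (320,160). The depth data puts its bottom 45 mm below the TCP. Next it goes to the rack.

Request:
move_arm(series=[0.02,-0.002,0,0,0.042,-0.0037,0,0,0.045,-0.004,0,0,0.045,-0.004,0,0,0.045,-0.004,0,0,0.045,-0.004,0,0,0.045,-0.004,0,0,0.045,-0.004,0,0,0.045,-0.004,0,0,0.045,-0.004,0,0,0.02,-0.0014,0,0,0,0,0,0])

```text
t: 28.88
position: [0.6229, 0.0442, 0.237]
orientation: [[0.428, 0.904, -0.001], [0.904, -0.428, -0.0], [-0.0, -0.001, -1.0]]
contact_force: [0.5, -0.7, -2.5]
grip_width: 0.336
grip_force: 30.0
```

Request:
move_arm(series=[0,0,0,-5,0,0,0,-8,0,0,0,-8.3,0,0,0,0,0,0,0.03,0,0,0,0.04,0,0,0,0.03,0,0,0,0,0])

```text
t: 29.88
position: [0.6219, 0.0424, 0.1357]
orientation: [[0.076, 0.997, -0.004], [0.997, -0.076, 0.0], [0.0, -0.004, -1.0]]
contact_force: [0.4, 0.1, -2.1]
grip_width: 0.338
grip_force: 30.0
```

```bash
python3 -c "
from h import *
go(.623,.0425,.055,-4.2)
s=sensors.sense();p=np.array(s['position'])
t=vision.get_image('top');C=cloud(t);X,Y,Z=C[...,0],C[...,1],C[...,2]
P=C[(X>.6)&(X<.76)&(Y>-.06)&(Y<.14)&(Z>.095)&(Z<.108)]
if len(P)>5: print('stock',len(P),rect(P))
P=C[(X>.58)&(X<.66)&(Y>-.06)&(Y<.14)&(Z>p[2]+.04)&(Z<p[2]+.059)]
if len(P)>5: print('unit',len(P),rect(P))
P=C[(X>.55)&(X<.73)&(Y>-.06)&(Y<.14)&(Z>.039)&(Z<.05)]
print('rack',len(P),rect(P))"
```

```text
pos [0.6219 0.0424 0.1357] yaw -4.4 shift [0.0002 0.0014 0.0807] twist(after) -0.2 or 179.8 j [-7. 35. 75. -0. 70. -2.] tilt [-0.004  0.    -1.   ] t 29.875 w 0.338
stock 10 (array([644.4,  -9.2]), array([90.7, 12.1]), 18.5)
unit 165 (array([624.8,  37. ]), array([137.1,  29.3]), 83.6)
rack 155 (array([641.7, -31.9]), array([132.6,  25.7]), -5.2)
```

Request:
move_arm(series=[0,0,0.025,0,0,0,0.025,0,0,0,0.015,0,0,0,0.01,0,0,0,0.005,0,0,0,0,0,0,0,0,0])

```text
t: 30.8
position: [0.6234, 0.0429, 0.0582]
orientation: [[0.073, 0.997, 0.001], [0.997, -0.073, -0.0], [-0.0, 0.001, -1.0]]
contact_force: [0.7, 0.5, -2.3]
grip_width: 0.334
grip_force: 30.0
```

Request:
move_arm(series=[0,0,0.002,0,0,0,0.001,0,0,0,0.001,0,0,0,0,0])

```text
t: 31.3
position: [0.6231, 0.043, 0.0545]
orientation: [[0.073, 0.997, 0.0], [0.997, -0.073, -0.0], [-0.0, 0.0, -1.0]]
contact_force: [-4.5, 1.2, 4.6]
grip_width: 0.337
grip_force: 30.0
```

Request:
move_arm(series=[0,0,0.001,0,0,0,0,0])

```text
t: 31.55
position: [0.6232, 0.0429, 0.0544]
orientation: [[0.073, 0.997, 0.0], [0.997, -0.073, -0.0], [-0.0, 0.0, -1.0]]
contact_force: [-7.2, 0.4, 13.2]
grip_width: 0.334
grip_force: 30.0
```

```bash
python3 -c "
from h import *
t=vision.get_image('top');C=cloud(t);X,Y,Z=C[...,0],C[...,1],C[...,2]
P=C[(X>.59)&(X<.655)&(Y>-.05)&(Y<.13)&(Z>.095)&(Z<.12)]
print(len(P),rect(P),np.percentile(P[:,2],[10,50,90]))
s=vision.get_image('side'); cv2.imwrite('pics/m.png',cv2.resize(s['img'][170:310,170:370,::-1],None,fx=4,fy=4))
"
```

```text
94 (array([619.2, -11.8]), array([35.1, 30.5]), -89.5) [0.10070543 0.10419198 0.10750157]
```

View pics/m.png

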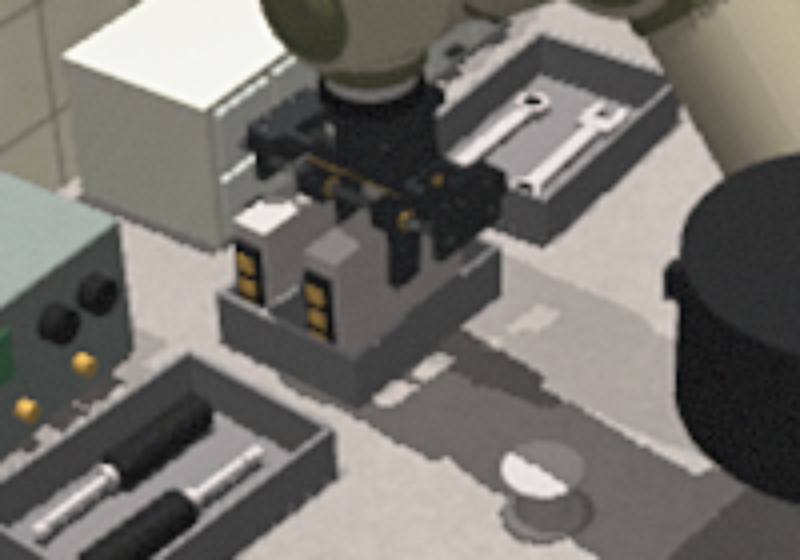

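The unit is down in the empty bay: its top is at 104 mm and contact is felt. In the crop it stands parallel to the stored unit, with connectors at (317,305) and (248,272). I'll take the pressure off, release and retreat straight up.

Request:
move_arm(series=[0,0,-0.0015,0,0,0,0,0])

```text
t: 31.9
position: [0.6233, 0.0429, 0.0545]
orientation: [[0.073, 0.997, 0.001], [0.997, -0.073, -0.0], [-0.0, 0.001, -1.0]]
contact_force: [-1.9, 0.6, 4.1]
grip_width: 0.339
grip_force: 30.0
```

Request:
move_arm(series=[0,0,0,0,0,0,0,0,0,0,0,0,0,0,0,0,0,0,-0.01,0,0,0,-0.03,0,0,0,-0.05,0,0,0,-0.06,0,0,0,-0.06,0,0,0,0,0], fingers=-0.05)

```text
t: 33.15
position: [0.6243, 0.0428, 0.2699]
orientation: [[0.073, 0.997, 0.01], [0.997, -0.073, -0.001], [-0.0, 0.01, -1.0]]
contact_force: [-0.4, 0.1, -0.8]
grip_width: 0.477
grip_force: 0.0
```

Request:
move_arm(series=[0,-0.05,-0.01,0,0,-0.06,0,0,0,-0.06,0,0,0,-0.06,0,0,0,0,0,0])

```text
t: 33.78
position: [0.3906, 0.0602, 0.2738]
orientation: [[0.072, 0.997, -0.001], [0.997, -0.072, 0.0], [0.0, -0.001, -1.0]]
contact_force: [0.8, 0.8, 0.2]
grip_width: 0.472
grip_force: 0.0
```

Run:
```python
from h import *
print(sensors.sense()["contact_force"])
t=vision.get_image('top');C=cloud(t);X,Y,Z=C[...,0],C[...,1],C[...,2]
def b(n,x0,x1,y0,y1,z0,z1):
    P=C[(X>x0)&(X<x1)&(Y>y0)&(Y<y1)&(Z>z0)&(Z<z1)]; print(n,len(P),rect(P) if len(P)>4 else '',np.median(P[:,2]))
b('unit',.58,.66,-.06,.14,.095,.115); b('unit mid',.58,.66,-.06,.14,.055,.075); b('stock',.66,.74,-.06,.14,.095,.115)
for n in "spool tape meter fusebox jar".split():
    for o in outline_of(t,n)[:1]: print(n,rect(C[o["region"]]))
```

```text
[0.75224209 0.78402443 0.22294287]
unit 901 (array([624.5,  39.7]), array([139.9,  31.8]), 86.1) 0.1039549268838611
unit mid 120 (array([610.7,  43.2]), array([144.6,   4.8]), 84.6) 0.06542842711920416
stock 898 (array([688.6,  36.8]), array([139.9,  31.8]), 86.0) 0.10389738412425653
tape (array([ 408.5, -124. ]), array([293.8,  88.9]), -85.9)
meter (array([452.4, 264. ]), array([524.3, 157.6]), 74.6)
fusebox (array([ 435.8, -122. ]), array([70. , 50.5]), -9.6)
jar (array([348. , 243.4]), array([445.5,  49.4]), -82.2)
```

The unit stands upright, parallel to the stored one and clear of the robot, and both tools are in their trays.

```bash
python3 -c "
from plant import finish_job
print(finish_job())"
```

```text
the job is handed in; nothing more can be done
None
```

The job is handed in, though the call returned no verdict: the screwdriver and spanner lie in their matching trays, and the control unit stands upright in the empty bay, parallel to the stored unit.

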